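# Fit the two fuses and snap the cover onto the high-voltage fuse base

## Robot

A 7-joint arm with a two-finger parallel gripper is mounted at the origin on a cart in front of the work surface, level with it; the furniture and walls round the work are solid. World frame = base frame: x ahead of the robot, y to its left, z up, the work surface at z = 0. Lengths are in m, angles in rad, forces in N, time in s.
With the tool pointing down it reaches from about 0.425 to 0.925 m from the base axis. Payload 6.8 kg.
Tool frame: the origin (TCP) lies between the finger pads; the fingertips stand 14 mm ahead of it and the grasp point (between the pads) lies 5 mm behind it; z points along the fingers, y is the line along which they close (so a half turn about z gives the same grasp; the last joint's range is limited). The gripper opens to 85 mm and grips with 20 to 120 N. Pads are 22 mm wide; open, the fingers measure 114 mm over their backs; the gripper's body (76 mm by 85 mm) begins 54 mm behind the grasp point. The pads swing forward as they close: fully open they stand 13 mm farther back than shut.
Start: joints at [1.225, 0.477, 0.022, 1.555, -0.011, 1.109, -0.083], TCP at [0.159, -0.656, 0.245] pointing down, gripper open.
Joint ranges: [-2.96, 2.96], [-0.34, 2.1], [-1.41, 1.46], [0.24, 2.44], [-1.37, 4.51], [0.17, 1.92], [-2.96, 2.96]. Speed limits (rad/s): [2.39, 2.39, 3.14, 3.14, 3.14, 3.14, 3.14].

## Interface

Orientations are given as a rotation vector (axis times angle).
In Python, from bench import r, eyes, ticket gives the robot as it stands. The module is installed in compiled form; this text tells all that it offers.
- The arm moves only by the tool arm_command, never from a script. Its argument "plan" is text: rows parted by semicolons, each of 4 numbers parted by spaces: the shift along the tool's x, y, z in m, then the turn about the tool's z in degrees. In form: tx ty tz yaw; .... A call has 1 to 20 rows; each row shifts and turns the commanded pose from where the row before left it, along the tool's axes as they then stand; what a row does not reach is not made up. A row lasts 1/8 s, in which the tool goes at most 62.5 mm and 10.7 degrees, less where a joint would pass 70% of its speed; a pose out of reach is approached as far as the arm can. A call is refused whole if a number of a shift passes 0.0625 or a number of a turn 10.7, either way. A call with a gripper value outside its range is refused whole. "hand" is the closure, from -1 (fully open) to 1 (shut), set as the call begins (left out, the last holds). The fingers move at their own pace and stop on an object; "grip_force" is the grip in N (left out, the last holds). Time passes only in rows, so rows that do not move let the fingers close. It gives the time, the measured TCP pose, the force, the opening and the grip force at its end, in the units of the state.
- r.get_obs(): the state, without advancing time (a new reading comes with each control period).
- eyes.grab_frame(name): name is "side" or "top" or "wrist"; returns (picture, depth): 384x512x3 uint8, red, green, blue; 384x512 float32, m along the optical axis (not along the pixel's ray), 0 where there is no reading.
- eyes.calibration(name): a dict with "fov_y" (degrees; the focal length in pixels is half the picture's height over the tangent of half this angle, whatever the lens; pixels are square), "cx", "cy" (the principal point, pixels), "origin" and "attitude" of the camera in the world; the wrist camera has in their place "tool_from_camera" (4x4, takes a point from camera to tool coordinates, whose origin is the TCP and whose axes are the flange's). Camera axes: x right, y up, looking along -z (the intrinsics and any distortion apply to the point x, -y, -z); pixel columns grow to the right and rows downward; lengths in m; the calibration is good to about 2 mm. A picture is of the moment at which its call begins: read the wrist's pose just before it. calibration takes no time and is no camera call.
- ticket.hand_in(): hands the job in; it is judged then, once.
The state is a dict: "clock": time; "joints": joint angles; "qvel": joint speeds; "tau": joint torques, N m; "tcp_pos": TCP position; "orientation": TCP orientation; "contact_force": force on the tool from outside, world axes, zero at the start; "moment": the same for the moment, N m; "grip_width": finger opening in m; "gripper_force": force on a finger pad.
Only numpy, scipy, OpenCV 4.12 (cv2) and the standard library are available. Lean on these libraries where they do the work, as an engineer would, in place of code of your own. Each camera call takes 0.05 s, during which the arm holds its last target. There are 200 camera calls.

## Task

Put the two white fuses into the fuse base, each lying right down in the copper forks of the bed that matches its length; then set the orange cover over them and press it down until both catches snap over its lugs. Keep pressing so that the cover stays squeezed fully home on its rubber seal, and finish in that state, not letting go: still holding the cover by its black rib and pressing it down. Leave everything else on the bench where it is.

Things in the scene. Friction and masses are not known exactly. Their poses are not given: they have to be found in the camera images.
- fuse_base: fixed black flange 130 (x) x 172 (y) x 6 mm with a grey plinth 90 x 100 mm, its top 22 mm above the bench, edge chamfered 4 mm. Origin: centre of the underside; y along the fuses, z up. Two orange sockets stick out on the +x side to x = 106 mm, 20 mm high. Two fuse beds on the plinth, 46 mm apart in x. At each y end an aluminium catch housing 40 mm wide (x), 37 mm high, 63 to 79 mm from the centre
- bed_short (a point): short fuse's bed, on the -x side of the plinth: top centre of its white pad, 26 mm above the bench; the fuse's origin comes here, y along the fuse (either way round). Copper forks up to 42 mm above the bench at both ends: slot 8 mm wide (x), flared to about 14 mm, for the 4 mm blades; 44 mm between the two pairs (y) for the 38 mm body
- bed_long (a point): long fuse's bed, on the +x side of the plinth: the same, but 60 mm between the fork pairs for the 54 mm body
- cover_seat (a point): centre of fuse_base on the flange top, 6 mm above the bench, axes as fuse_base: the cover's origin comes here when fully home, either way round. Clearance over the plinth 2 mm each side in x, 1.5 in y. Lugs meet the catches about 15 mm above home; the push rises to about 12 to 20 N; 3 mm above home the catches snap over the lugs and it drops suddenly
- fuse_short: short fuse: white square ceramic body 18 x 38 x 18 mm (x, y, z), red stripe, steel end caps, and a steel blade at each end 4 thick (x), 14 long (y), 14 high, in the middle of the end face; 66 mm over the blades, 50 g. Origin: centre of the body's underside, y along the fuse. Lies on the bench; pinch the body across x
- fuse_long: long fuse: the same but body 18 x 54 x 18 mm, 82 mm over the blades, 65 g
- cover: orange hood, open below, 101 (x) x 110 (y) x 46 mm, walls 3.5, about 150 g, standing open side down. Origin: centre of the lower rim, z up. A black rib 60 long (x), 20 wide (y), 22 mm high stands on the middle of its flat top: pinch it across y with the fingertips close to the flat top, to push on it. A lug 24 mm wide sticks out 6 mm at each y end, its flat top 17 mm above the rim
- cover_rib (a point): centre of the top face of the cover's rib, 68 mm above the cover's origin
- catch_left (a joint): spring bolt of the catch on the +y end of fuse_base, steel, bevelled on top, m: 0 at rest (also when snapped over the lug), grows as it is pushed outward, about 0.0045 as the lug passes
- catch_right (a joint): the same for the catch on the -y end
- seal (a joint): squeeze of the springy black rubber frame round the plinth's foot, m: 0 = free, standing 5 mm above the flange; 0.002 = cover held by the catches alone, after letting go; 0.005 = cover fully home against the flange; about 1.8 N per mm, so about 9 N of push is enough once the catches have snapped
- multimeter: red and grey digital multimeter, 150 x 68 x 50, lying on the bench: a bystander; origin under its centre
- hv_plug: orange high-voltage plug, 85 x 40 x 45, lying on the bench: a bystander; origin under its centre
- screwdriver: orange and red insulated screwdriver, 220 long, lying on the bench: a bystander; origin under its centre
- caliper: digital caliper, 200 x 63 x 14, lying on the bench left of the fuse base: a bystander; origin under its centre
- marker: white felt marker with blue cap, 134 long, 15 thick: a bystander; origin under its centre
- padlock: red padlock, 74 x 38 x 18, lying on the bench: a bystander; origin under its centre
- bin_blue: small blue open-fronted bin, 130 x 66 x 50: a bystander; origin under its centre
Not all that is in view belongs to the job. What is shaped like the fuse_short but brown or turquoise is not meant.

How it is judged:
By the outcome, as a careful person would: the job done as asked, in the order asked, and still so for the second after the job is handed in, while the arm keeps its last pose, push and grip.
It also fails if it takes over 72 s, if anything falls off the work surface, if the arm or the gripper's body presses on something with over 40 N, if the wrist force passes 120 N, or if a joint passes its speed limit or range.

## Working session

There is one attempt and no reset: what is moved stays moved. The work goes in short steps, Python scripts to look and compute and a tool call to move; the robot and the scene stay as the last step left them, time stands still between calls to the robot, and variables do not carry over. Pictures are saved under pics/ and viewed, at most 10 in all, crops included, and the job is handed in when it is done.

Besides the shell and the picture viewer there is one more tool, called after ">>>" as name(argument=value, ...) on one line, values as JSON. arm_command: Moves the arm, as the interface text tells. Its arguments: {"type":"object","properties":{"plan":{"type":"string"},"hand":{"type":"number"},"grip_force":{"type":"number"}},"required":["plan"]}

```bash
mkdir -p pics
cat > h.py <<'E'
from bench import r, eyes, ticket
import numpy as np, cv2
from scipy.spatial.transform import Rotation as R
def cam(n):
    o=r.get_obs(); p,d=eyes.grab_frame(n); c=eyes.calibration(n); return o,p,d,c
E
python3 - <<'E'
from h import *
np.set_printoptions(precision=4,suppress=True)
for n in ("top","side"):
    o,p,d,c=cam(n); print(n,c); cv2.imwrite(f"pics/{n}0.png",p[:,:,::-1]); np.savez(f"{n}0.npz",p=p,d=d)
print(eyes.calibration("wrist")); print(r.get_obs())
E
```

```text
top {'fov_y': 43.899379157645825, 'cx': 251.03112020120878, 'cy': 192.55715420229035, 'origin': array([0.2676, 0.0582, 1.5832]), 'attitude': array([ 0.1658, -0.1584, -1.4504])}
side {'fov_y': 46.36912328653711, 'cx': 248.48945270408612, 'cy': 188.30508464861398, 'origin': array([0.0984, 1.0304, 0.6172]), 'attitude': array([ 0.3109, -1.4253, -2.3131])}
{'fov_y': 58.25634052904493, 'cx': 252.62140406684696, 'cy': 187.41649756853025, 'tool_from_camera': array([[ 0.0003,  0.9489,  0.3155,  0.0828],
       [ 1.    , -0.0001, -0.0006, -0.0008],
       [-0.0005,  0.3155, -0.9489, -0.1284],
       [ 0.    ,  0.    ,  0.    ,  1.    ]])}
{'clock': 0.1, 'joints': array([ 1.2249,  0.4778,  0.0223,  1.5563, -0.0115,  1.1093, -0.0831]), 'qvel': array([-0.0005, -0.0025,  0.    , -0.0029, -0.0011,  0.0011, -0.0018]), 'tau': array([  0.0041, -59.776 ,   1.6138, -28.1955,   0.0129,   0.0051,
         0.    ]), 'tcp_pos': array([ 0.1589, -0.6555,  0.2444]), 'orientation': array([-3.1178, -0.3724,  0.0005]), 'contact_force': array([-0.2644, -0.0173,  0.5835]), 'moment': array([0.0012, 0.0185, 0.0081]), 'gripper_force': 0.0, 'grip_width': 0.08577443019932153}
```

View pics/top0.png

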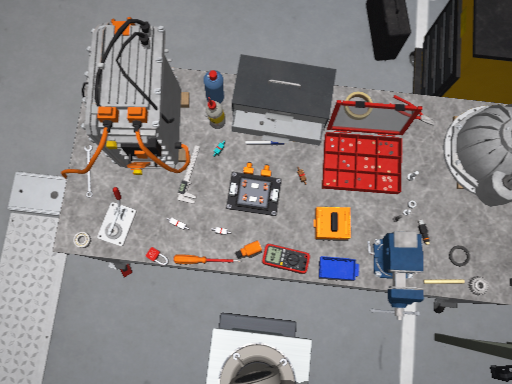

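View pics/side0.png

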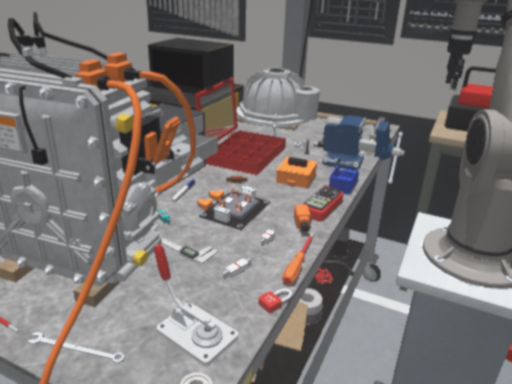

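The top view shows the base at about (254,190), the white fuses at (178,224) and (221,231), and the cover at (333,223) with its rib. Next I'll measure coarse positions.

```bash
cat >> h.py <<'E'
def pose(n,c,o):
    if n=="wrist":
        T=np.eye(4);T[:3,:3]=R.from_rotvec(o["orientation"]).as_matrix();T[:3,3]=o["tcp_pos"]
        return T@c["tool_from_camera"]
    T=np.eye(4);T[:3,:3]=R.from_rotvec(c["attitude"]).as_matrix();T[:3,3]=c["origin"];return T
def plane(uv,z,c,T):
    "pixels (N,2) -> world xy on height z"
    f=192/np.tan(np.radians(c["fov_y"]/2)); uv=np.atleast_2d(np.float64(uv))
    D=np.c_[(uv[:,0]-c["cx"])/f,-(uv[:,1]-c["cy"])/f,-np.ones(len(uv))]@T[:3,:3].T
    return (T[:3,3]+D*((z-T[2,3])/D[:,2])[:,None])[:,:2]
def cloud(d,c,T):
    f=192/np.tan(np.radians(c["fov_y"]/2)); v,u=np.mgrid[:d.shape[0],:d.shape[1]]
    P=np.dstack([(u-c["cx"])/f*d,-(v-c["cy"])/f*d,-d]); return P@T[:3,:3].T+T[:3,3]
def rect(m,z,c,T):
    "largest blob of mask: min area rect in world plane z"
    cs,_=cv2.findContours(m.astype(np.uint8),0,1); k=max(cs,key=cv2.contourArea)[:,0]
    w=plane(k,z,c,T).astype(np.float32)*1000; (x,y),(a,b),an=cv2.minAreaRect(w); 
    if a<b: a,b,an=b,a,an+90
    return np.array([x,y,a,b,(an+90)%180-90])   # mm, long axis angle deg from world x
E
python3 - <<'E'
from h import *
np.set_printoptions(precision=3,suppress=True)
z=np.load("top0.npz");p,d=z["p"],z["d"];c=eyes.calibration("top");T=pose("top",c,None)
P=cloud(d,c,T)
for n,uv in dict(long=(178,224),short=(221,231),base=(254,190),cover=(333,223),bench=(240,215),meter=(286,258),box=(285,90)).items():
    print(n,plane(uv,0.02,c,T),P[uv[1],uv[0]])
hsv=cv2.cvtColor(p,cv2.COLOR_RGB2HSV);m=(hsv[...,0]>8)&(hsv[...,0]<25)&(hsv[...,1]>150);m[:200]=0;m[245:]=0;m[:,:305]=0
print("cover",rect(m,.046,c,T))
g=p[160:250,150:360];cv2.imwrite("pics/crop.png",cv2.resize(g,None,fx=3.8,fy=3.8,interpolation=2)[:,:,::-1])
E
```

```text
long [[0.466 0.312]] [0.466 0.313 0.016]
short [[0.459 0.168]] [0.459 0.169 0.017]
base [[0.609 0.076]] [0.609 0.076 0.021]
cover [[ 0.528 -0.197]] [ 0.519 -0.188  0.076]
bench [[0.519 0.113]] [0.522 0.113 0.003]
meter [[ 0.396 -0.053]] [ 0.394 -0.052  0.04 ]
box [[0.979 0.008]] [0.903 0.013 0.188]
cover [ 523.584 -188.872  117.303  105.203  -83.399]
```

View pics/crop.png

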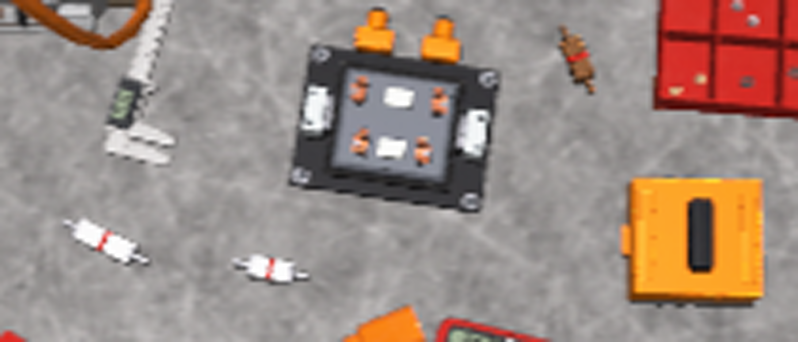

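The crop shows the base with its sockets upward (+x away from the robot). The long bed is the upper pair of forks, the long fuse is at the left and the short fuse is in the middle. The cover's rib runs along world x and a lug shows on its left.

```bash
cat >> h.py <<'E'
def go(x,y,z=None,th=None):
    "print the tool-axis shift and turn still needed (th = world angle of tool x, deg)"
    o=r.get_obs(); M=R.from_rotvec(o["orientation"]).as_matrix(); p=o["tcp_pos"]
    t=np.array([x,y,p[2] if z is None else z]); h=np.degrees(np.arctan2(M[1,0],M[0,0]))
    print("pos",p.round(4),"th",round(h,2),"tilt",M[2,:2].round(4),"shift now-axes",(M.T@(t-p)).round(4),end=" ")
    if th is not None:
        w=(th-h+180)%360-180; a=np.radians(th); d=t-p
        print("turn",round(-w,2),"shift after turn",np.round([d[0]*np.cos(a)+d[1]*np.sin(a),d[0]*np.sin(a)-d[1]*np.cos(a),-d[2]],4),end=" ")
    print()
E
python3 - <<'E'
from h import *
np.set_printoptions(precision=3,suppress=True)
z=np.load("top0.npz");d=z["d"];c=eyes.calibration("top");P=cloud(d,c,pose("top",c,None))
x,y,h=[P[...,i][d>0] for i in range(3)]
for a in np.arange(-.7,.55,.1):
    s=[h[(abs(y-a)<.05)&(abs(x-b)<.05)] for b in np.arange(.2,.9,.1)]
    print(round(a,1),[round(float(k.max()),2) if len(k) else None for k in s])
go(.5,-.4,.35,0)
E
```

```text
-0.7 [-0.78, 0.01, 0.04, 0.01, 0.15, 0.2, 0.21]
-0.6 [0.35, 0.01, 0.02, 0.02, 0.01, 0.16, 0.2]
-0.5 [-0.77, 0.15, 0.16, 0.15, 0.03, 0.07, 0.04]
-0.4 [0.08, 0.16, 0.16, 0.16, 0.06, 0.07, 0.07]
-0.3 [-0.78, 0.01, 0.13, 0.14, 0.04, 0.05, 0.08]
-0.2 [-0.0, 0.06, 0.06, 0.08, 0.07, 0.05, 0.25]
-0.1 [0.01, 0.01, 0.06, 0.05, 0.05, 0.05, 0.2]
-0.0 [0.01, 0.01, 0.05, 0.02, 0.05, 0.03, 0.2]
0.1 [0.0, 0.01, 0.05, 0.03, 0.05, 0.03, 0.2]
0.2 [-0.69, 0.02, 0.03, 0.03, 0.04, 0.03, 0.19]
0.3 [-0.78, 0.03, 0.03, 0.03, 0.41, 0.42, 0.42]
0.4 [-0.78, 0.02, 0.03, 0.01, 0.44, 0.47, 0.52]
0.5 [-0.78, 0.01, 0.06, 0.39, 0.44, 0.47, 0.49]
pos [ 0.159 -0.655  0.244] th 13.62 tilt [-0.    -0.002] shift now-axes [ 0.392 -0.168 -0.105] turn 13.62 shift after turn [ 0.341 -0.256 -0.106]
```

>>> arm_command(plan="0.049 -0.021 -0.003 0;0.049 -0.021 -0.003 0;0.049 -0.021 -0.003 0;0.049 -0.021 -0.003 0;0.049 -0.021 -0.003 0;0.049 -0.021 -0.003 0;0.049 -0.021 -0.003 0;0.049 -0.021 -0.003 0;0.02 -0.049 0 0;0.02 -0.049 0 0;0.02 -0.049 0 0;0.02 -0.049 0 0;0 0 0 0;0 0 0 0", hand=-1)

```text
clock: 1.85
tcp_pos: [0.5317, -0.1916, 0.2691]
orientation: [3.119, 0.373, -0.001]
contact_force: [-0.0, -0.4, -0.5]
grip_width: 0.0856
gripper_force: 0.0
```

Run:
```python
from h import *
np.set_printoptions(precision=3,suppress=True)
o,p,d,c=cam("wrist");print(o["joints"],o["clock"]);cv2.imwrite("pics/w1.png",p[:,:,::-1]);np.savez("w1.npz",p=p,d=d,T=pose("wrist",c,o))
T=pose("wrist",c,o)
hsv=cv2.cvtColor(p,cv2.COLOR_RGB2HSV)
P=cloud(d,c,T)
m=(P[...,2]>.060)&(P[...,2]<.085)&(abs(P[...,0]-.525)<.07)&(abs(P[...,1]+.19)<.07)
print("rib",rect(m,.068,c,T), np.median(P[m],0))
m=(P[...,2]>.040)&(P[...,2]<.085)&(abs(P[...,0]-.525)<.08)&(abs(P[...,1]+.19)<.08)
print("cover",rect(m,.046,c,T))
go(.53,.2,.27,0)
```

```text
[ 0.398  0.285 -0.199  1.784  0.064  1.079 -1.156] 1.85
rib [ 530.157 -189.915   60.145   20.927    5.39 ] [ 0.531 -0.19   0.068]
cover [ 529.954 -190.029  109.666  102.001  -84.688]
pos [ 0.532 -0.192  0.269] th 13.53 tilt [-0.001  0.   ] shift now-axes [ 0.09  -0.382 -0.001] turn 13.53 shift after turn [-0.002 -0.392 -0.001]
```

>>> arm_command(plan="0.0077 -0.0514 0 0;0.0077 -0.0514 0 0;0.0077 -0.0514 0 0;0.0077 -0.0514 0 0;0.0077 -0.0514 0 0;0.0077 -0.0514 0 0;0.0077 -0.0514 0 0;0 0 0 0;0 0 0 0")

```text
clock: 3.02
tcp_pos: [0.5002, 0.1695, 0.269]
orientation: [3.119, 0.369, -0.001]
contact_force: [-0.1, -1.3, -0.9]
grip_width: 0.0853
gripper_force: 0.0
```

Run:
```python
from h import *
np.set_printoptions(precision=3,suppress=True)
o,p,d,c=cam("wrist");print(o["joints"],o["clock"]);cv2.imwrite("pics/w2.png",p[:,:,::-1]);T=pose("wrist",c,o);np.savez("w2.npz",p=p,d=d,T=T)
P=cloud(d,c,T);X,Y,Z=P[...,0],P[...,1],P[...,2]
for n,x,y in(("short",.459,.168),("long",.466,.312)):
    m=(Z>.006)&(np.hypot(X-x,Y-y)<.065); print(n+" all",rect(m,.012,c,T)); m&=Z>.0145; print(n+" body",rect(m,.018,c,T),np.median(P[m],0))
m=(Z>.030)&(np.hypot(X-.609,Y-.076)<.11);
n,l,s,ce=cv2.connectedComponentsWithStats(m.astype(np.uint8))
for i in range(1,n):
    if s[i,4]>15: print("comp",s[i],np.median(P[l==i],0),P[l==i][:,2].max(),rect(l==i,.037,c,T))
m=(Z>.016)&(Z<.03)&(np.hypot(X-.609,Y-.076)<.075);print("plinth",rect(m,.022,c,T))
z=np.load("top0.npz");c=eyes.calibration("top");Q=cloud(z["d"],c,pose("top",c,None)).reshape(-1,3)
q=Q[(Q[:,2]>.06)&(Q[:,1]>.2)&(Q[:,0]>.3)&(Q[:,1]<.5)&(Q[:,0]<.65)];
for a in np.arange(.2,.5,.03):
    k=q[abs(q[:,1]-a)<.015]; print(round(a,2), k[:,0].min() if len(k) else None)
```

```text
[-0.088  0.243 -0.419  1.854  0.113  1.068 -1.886] 3.025
short all [226.223 288.855 215.442 100.101  11.665]
short body [231.741 287.312 212.088  98.542  11.665] [0.508 0.202 0.322]
long all [470.909 320.28   83.117  22.86   71.296]
long body [471.258 319.231  80.869  19.35   70.42 ] [0.472 0.32  0.018]
comp [337  31  12  10  81] [0.633 0.113 0.04 ] 0.043563371380576255 [633.783 112.747   9.249   8.187  79.549]
comp [283  34  29  46 815] [0.605 0.15  0.036] 0.0397451983662076 [604.772 148.991  39.853  20.138  -1.759]
comp [333  47  10   8  57] [0.62  0.114 0.04 ] 0.043675948251067465 [619.618 113.2     9.724   5.651  86.704]
comp [401  52  15   9  82] [0.631 0.045 0.039] 0.04272089779571925 [631.494  44.805  11.627   8.359  83.898]
comp [397  67  12   8  62] [0.617 0.046 0.04 ] 0.042823773735249926 [617.385  45.323  12.308   5.538 -89.43 ]
comp [411  75  35  43 835] [0.601 0.011 0.036] 0.04001003479903814 [600.186  13.02   39.838  23.878  -2.265]
comp [329  83  12   7  60] [0.588 0.107 0.041] 0.04315470278653777 [587.574 106.317  10.981   5.783 -76.494]
comp [326  96   9   9  56] [0.574 0.107 0.041] 0.04267124330985467 [573.158 106.8    10.304   6.141  85.98 ]
comp [377  97  13   7  61] [0.586 0.055 0.04 ] 0.04556270711697358 [586.025  54.25   12.085   5.93  -76.498]
comp [373 110  10   9  60] [0.572 0.056 0.041] 0.0435083984528411 [571.653  54.978  11.751   6.207  85.917]
comp [  352   253   160   131 11142] [0.524 0.126 0.32 ] 0.34055596044134284 [ 342.085 -109.173  254.047  179.762   29.19 ]
plinth [602.414  81.01   99.437  88.961  88.083]
0.2 None
0.23 None
0.26 None
0.29 0.5764287290847712
0.32 0.5731443185680415
0.35 0.5764183227070461
0.38 0.5571643520200794
0.41 0.5552301148501524
0.44 0.5891443042555661
0.47 0.5604559326170397
```

View pics/w2.png

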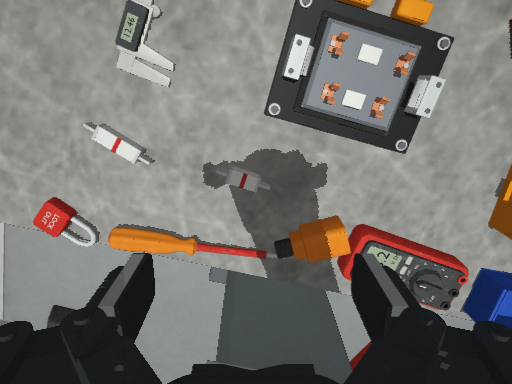

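The wrist view shows the base at about (358,70), the long fuse at (117,145), and the short fuse at (245,180) in front of the gripper's shadow. I'll refit the short fuse with the gripper points excluded.

Run:
```python
from h import *
np.set_printoptions(precision=3,suppress=True)
z=np.load("w2.npz");d,T=z["d"],z["T"];c=eyes.calibration("wrist");P=cloud(d,c,T);X,Y,Z=P[...,0],P[...,1],P[...,2]
for n,x,y in(("short",.459,.168),("long",.466,.312)):
  for k in(.006,.0145):
    m=(Z>k)&(Z<.03)&(np.hypot(X-x,Y-y)<.06); q=rect(m,.012 if k<.01 else .018,c,T);print(n,k,q,P[m].mean(0)); go(q[0]/1e3,q[1]/1e3,None,q[4]%180)
```

```text
short 0.006 [462.913 172.725  65.913  21.65   86.168] [0.465 0.173 0.016]
pos [0.5   0.169 0.269] th 13.43 tilt [-0.001  0.001] shift now-axes [-0.035 -0.012  0.   ] turn -72.74 shift after turn [ 0.001 -0.038 -0.   ] 
short 0.0145 [463.748 172.902  64.608  19.3    85.155] [0.464 0.173 0.018]
pos [0.5   0.169 0.269] th 13.43 tilt [-0.001  0.001] shift now-axes [-0.035 -0.012  0.   ] turn -71.72 shift after turn [ 0.001 -0.037 -0.   ] 
long 0.006 [470.909 320.28   83.117  22.86   71.296] [0.472 0.319 0.016]
pos [0.5   0.169 0.269] th 13.43 tilt [-0.001  0.001] shift now-axes [ 0.006 -0.154 -0.   ] turn -57.86 shift after turn [ 0.134 -0.076 -0.   ] 
long 0.0145 [471.258 319.231  80.869  19.35   70.42 ] [0.472 0.32  0.018]
pos [0.5   0.169 0.269] th 13.43 tilt [-0.001  0.001] shift now-axes [ 0.007 -0.153 -0.   ] turn -56.99 shift after turn [ 0.132 -0.078 -0.   ]
```

>>> arm_command(plan="0 0 0 -10.3;0 0 0 -10.3;0 0 0 -10.3;0 0 0 -10.3;0 0 0 -10.3;0 0 0 -10.3;0 0 0 -10.3;0.001 -0.0375 0.03 0;0 0 0.05 0;0 0 0.05 0;0 0 0 0;0 0 0 0", hand=0, grip_force=50)

```text
clock: 4.58
tcp_pos: [0.4636, 0.1747, 0.1407]
orientation: [2.304, 2.135, 0.002]
contact_force: [1.0, 0.1, 0.7]
grip_width: 0.0425
gripper_force: 0.0
```

Run:
```python
from h import *
np.set_printoptions(precision=3,suppress=True)
o,p,d,c=cam("wrist");print(o["joints"],o["clock"],o["grip_width"]);cv2.imwrite("pics/w3.png",p[:,:,::-1]);T=pose("wrist",c,o);np.savez("w3.npz",p=p,d=d,T=T)
P=cloud(d,c,T);X,Y,Z=P[...,0],P[...,1],P[...,2]
for k in(.006,.0145):
    m=(Z>k)&(Z<.03)&(np.hypot(X-.4635,Y-.173)<.045); q=rect(m,.012 if k<.01 else .018,c,T);print(k,q,P[m].mean(0)); go(q[0]/1e3,q[1]/1e3,.019,q[4]%180)
```

```text
[ 0.001  0.379 -0.584  2.045  0.29   0.796 -0.832] 4.575 0.042465027979461424
0.006 [463.196 172.991  67.65   18.513  86.132] [0.463 0.175 0.017]
pos [0.464 0.175 0.141] th 85.64 tilt [0.001 0.003] shift now-axes [-0.002 -0.001  0.122] turn -0.49 shift after turn [-0.002 -0.001  0.122] 
0.0145 [463.304 173.828  63.839  18.081  86.132] [0.463 0.174 0.018]
pos [0.464 0.175 0.141] th 85.64 tilt [0.001 0.003] shift now-axes [-0.002 -0.001  0.122] turn -0.49 shift after turn [-0.001 -0.001  0.122]
```

View pics/w3.png

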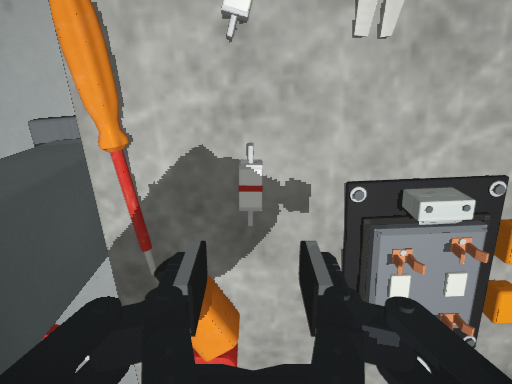

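The fuse lies centred between the fingers at (250,188), clear of the screwdriver and plug. Descending and gripping.

>>> arm_command(plan="-0.0015 -0.001 0.045 -0.5;0 0 0.045 0;0 0 0.022 0;0 0 0.01 0;0 0 0 0")

```text
clock: 5.25
tcp_pos: [0.4622, 0.174, 0.0182]
orientation: [2.293, 2.146, 0.002]
contact_force: [-0.9, 0.1, -0.0]
grip_width: 0.0426
gripper_force: 0.0
```

>>> arm_command(plan="0 0 0 0;0 0 0 0;0 0 0 0;0 0 0 0;0 0 0 0;0 0 0 0;0 0 -0.03 0;0 0 -0.05 0;0 0 0 0", hand=1, grip_force=50)

```text
clock: 6.38
tcp_pos: [0.4638, 0.1749, 0.1012]
orientation: [2.292, 2.144, 0.011]
contact_force: [0.7, 0.9, -0.8]
grip_width: 0.0169
gripper_force: 49.0
```

Run:
```python
from h import *
go(.5795,.0815,.10,88.1)
```

```text
pos [0.4638 0.1749 0.1012] th 86.2 tilt [0.0031 0.0073] shift now-axes [-0.0855  0.1216  0.0018] turn -1.9 shift after turn [-0.0895  0.1187  0.0012]
```

>>> arm_command(plan="0 0 0 -1.9;-0.03 0.04 0 0;-0.03 0.04 0 0;-0.0295 0.0387 0 0;0 0 0 0;0 0 0 0")

```text
clock: 7.12
tcp_pos: [0.5756, 0.0805, 0.0959]
orientation: [-2.255, -2.184, 0.003]
contact_force: [-0.5, 0.9, -0.8]
grip_width: 0.0162
gripper_force: 49.1
```

```bash
cat > m.py <<'E'
from h import *
import sys
np.set_printoptions(precision=4,suppress=True)
o,p,d,c=cam("wrist");cv2.imwrite(f"pics/{sys.argv[1]}.png",p[:,:,::-1]);T=pose("wrist",c,o);np.savez(sys.argv[1]+".npz",p=p,d=d,T=T)
print(o["clock"]);P=cloud(d,c,T);X,Y,Z=P[...,0],P[...,1],P[...,2]
B=np.array([.6025,.0807]);a=np.radians(-1.9);x=(X-B[0])*np.cos(a)+(Y-B[1])*np.sin(a);y=-(X-B[0])*np.sin(a)+(Y-B[1])*np.cos(a)
m=(Z>.030)&(Z<.06)&(abs(x)<.06)&(abs(y)<.085)
n,l,s,ce=cv2.connectedComponentsWithStats(m.astype(np.uint8))
for i in range(1,n):
    if s[i,4]>20: k=l==i; print("b-frame x",x[k].min(),x[k].max(),"y",y[k].min(),y[k].max(),"n",s[i,4],"zmax",Z[k].max(),"med",np.median(x[k]),np.median(y[k]))
# held item: blob near tcp below
t=o["tcp_pos"];h=(Z>t[2]-.022)&(Z<t[2]+.0)&(abs(X-t[0])<.012)&(abs(Y-t[1])<.05)
if h.sum()>20: print("held b-frame x",x[h].min(),x[h].max(),"y",y[h].min(),y[h].max(),"z",np.percentile(Z[h],[2,98]))
E
python3 m.py w4; python3 -c "
from h import *
go(.5795,.0815,.10,88.1)"
```

```text
7.125
b-frame x -0.01970629694373309 0.020278440377671417 y 0.057300822142781024 0.077657612104773 n 2626 zmax 0.03975492593934504 med 9.791677905019824e-05 0.06907133156805711
b-frame x 0.01272705567555186 0.01924612165110022 y 0.028729392341601382 0.03698953388552305 n 153 zmax 0.0438738995877643 med 0.015407861038950444 0.033996547302542084
b-frame x 0.026718410661822695 0.03338500282218888 y 0.02852946988468044 0.03720201180102296 n 247 zmax 0.04335375276141906 med 0.029339985556268322 0.03341423253394127
b-frame x -0.03317477106723524 -0.027054968223095086 y 0.02090616339712347 0.029142535140221828 n 185 zmax 0.0437502081709793 med -0.02981818024925853 0.025566469986756508
b-frame x -0.018891020355070613 -0.01244549296171358 y 0.02100075468393681 0.029065434469567584 n 184 zmax 0.043163702965721445 med -0.015889179488601135 0.025572575485793843
b-frame x 0.01260236266614003 0.01912452466035198 y -0.03890348648936888 -0.030518709977525288 n 142 zmax 0.043068038839660816 med 0.015710974386541128 -0.033150559168062116
b-frame x 0.026743424597903215 0.033587536705154276 y -0.0397839246597489 -0.030380246957256614 n 210 zmax 0.04290088208685086 med 0.029360570501187296 -0.033960117226284905
b-frame x -0.019924339186297907 -0.011199713136210411 y -0.08106026721793125 -0.06628992662586783 n 223 zmax 0.03954165515745697 med -0.015900633014842038 -0.07293378520279827
held b-frame x -0.03926282188418876 -0.01526431165817182 y -0.0356482337088729 0.031208729082906138 z [0.0809 0.0958]
pos [0.5754 0.0812 0.0962] th 88.24 tilt [ 0.0001 -0.0024] shift now-axes [ 0.0004  0.0041 -0.0038] turn 0.14 shift after turn [ 0.0005  0.0041 -0.0038]
```

View pics/w4.png

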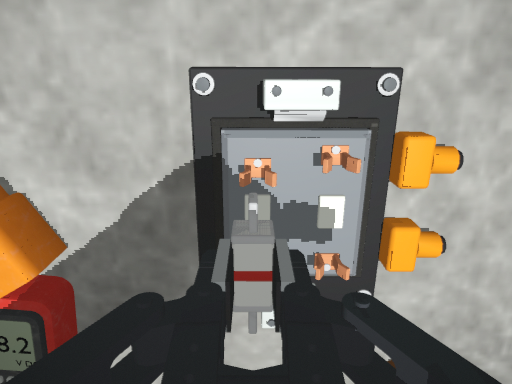

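The fuse is held straight at (252,265), with the short bed's far fork at (258,172). It needs about 4 mm in +x and 1 mm in +y, then down.

>>> arm_command(plan="0.0012 0.0043 0 0;0 0 0 0;0 0 0.02 0;0 0 0 0;0 0 0 0")

```text
clock: 7.8
tcp_pos: [0.5809, 0.0814, 0.0768]
orientation: [-2.257, -2.185, 0.001]
contact_force: [0.4, -1.3, -0.4]
grip_width: 0.0168
gripper_force: 49.1
```

```bash
python3 -c "
from h import *
go(.5795,.082,.044,88.1)"
```

```text
pos [0.5809 0.0814 0.0768] th 88.13 tilt [-0.0001 -0.0009] shift now-axes [ 0.0006 -0.0014  0.0328] turn 0.03 shift after turn [ 0.0006 -0.0014  0.0328]
```

>>> arm_command(plan="0.0006 -0.0012 0.01 0;0 0 0.006 0;0 0 0.005 0;0 0 0.004 0;0 0 0.004 0;0 0 0 0;0 0 0 0")

```text
clock: 8.68
tcp_pos: [0.5802, 0.0821, 0.0485]
orientation: [2.257, 2.185, 0.0]
contact_force: [-0.7, -0.2, -0.0]
grip_width: 0.0164
gripper_force: 49.1
```

```bash
python3 -c "
from h import *
for i in range(3): go(.5795,.082,.044,88.1); eyes.grab_frame('side')
print(r.get_obs()['contact_force'])"
```

```text
pos [0.5802 0.0821 0.0485] th 88.12 tilt [0.     0.0003] shift now-axes [-0.0001 -0.0007  0.0045] turn 0.02 shift after turn [-0.0001 -0.0007  0.0045] 
pos [0.5802 0.082  0.0485] th 88.12 tilt [0.     0.0003] shift now-axes [-0.0001 -0.0007  0.0045] turn 0.02 shift after turn [-0.0001 -0.0007  0.0045] 
pos [0.5802 0.082  0.0485] th 88.12 tilt [0.0001 0.0004] shift now-axes [-0.0001 -0.0007  0.0045] turn 0.02 shift after turn [-0.0001 -0.0007  0.0045] 
[0.11762683 0.51827944 0.05620631]
```

Within the forks with no force. Going on down to the pad.

>>> arm_command(plan="0 -0.0005 0.003 0;0 0 0.0015 0;0 0 0.001 0;0 0 0 0;0 0 0 0")

```text
clock: 9.45
tcp_pos: [0.5796, 0.0821, 0.0447]
orientation: [2.257, 2.184, -0.001]
contact_force: [-6.8, -2.4, 18.6]
grip_width: 0.0165
gripper_force: 51.6
```

>>> arm_command(plan="0 0 0 0;0 0 0 0;0 0 0 0;0 0 -0.03 0;0 0 -0.04 0;0 0 -0.04 0;0 0 0 0;0 0 0 0", hand=0)

```text
clock: 10.45
tcp_pos: [0.5792, 0.0817, 0.1522]
orientation: [-2.257, -2.184, 0.001]
contact_force: [0.8, -0.4, -0.4]
grip_width: 0.0426
gripper_force: 0.0
```

```bash
python3 m.py w5; python3 -c "
from h import *
go(.471,.320,.19,71)
z=np.load('w5.npz');P=cloud(z['d'],eyes.calibration('wrist'),z['T'])
m=(np.hypot(P[...,0]-.5795,P[...,1]-.082)<.016)&(P[...,2]<.08);k=P[m];print(np.percentile(k[:,2],[50,90,98]));print(rect((P[...,2]>.0425)&m,.044,eyes.calibration('wrist'),z['T']))"
```

```text
10.45
b-frame x -0.019679465646124866 0.020090264834285936 y 0.057272036309017546 0.07781224776319552 n 1617 zmax 0.040116684726010626 med 7.71116120541703e-05 0.06927223132474586
b-frame x 0.012678944438621349 0.018810944733097575 y 0.029192277503169946 0.036883389327962236 n 98 zmax 0.04401010569118588 med 0.01553319815787263 0.033505253444759915
b-frame x 0.026748529194513614 0.03348138256031327 y 0.029106896463112993 0.03708348348669501 n 140 zmax 0.04373530854305241 med 0.029557591768375517 0.033253200560622635
b-frame x -0.03313794361801656 -0.012348693498131372 y -0.0333768508795488 0.03260080771471907 n 1933 zmax 0.04591678608899166 med -0.021648139672895056 0.0030260540834672117
b-frame x 0.012630991060374923 0.019286560954532694 y -0.03923002490534029 -0.030729469573190185 n 94 zmax 0.043072374824267484 med 0.015865967113693397 -0.033231361084844244
b-frame x 0.02696416981040266 0.033474993765894134 y -0.038998327302303314 -0.030851953813253244 n 117 zmax 0.043034197372985195 med 0.02955837124609885 -0.03403666265916096
b-frame x -0.01917647326824575 0.015443050252212535 y -0.08104910617905721 -0.05873944174618359 n 1037 zmax 0.03948607276693028 med -0.0013630416888075784 -0.06887229202190552
pos [0.5788 0.0817 0.1516] th 88.12 tilt [-0.0006 -0.0019] shift now-axes [ 0.2347 -0.1156 -0.0383] turn 17.12 shift after turn [ 0.1903 -0.1795 -0.0384] 
[0.04363386 0.04459518 0.0451892 ]
[580.78100586  82.05957031  32.28699493  17.63525009  88.78185272]
```

View pics/w5.png

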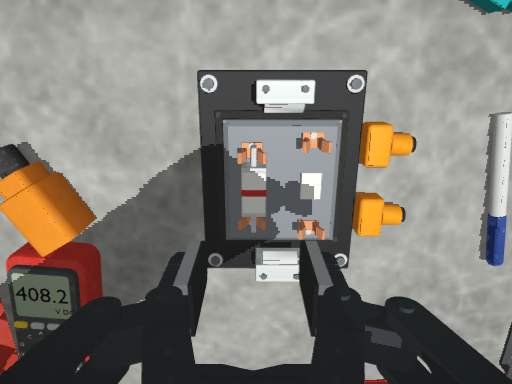

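The short fuse is seated: its top is at 44 mm and it lies between its forks at (253,190). Next is the long fuse.

>>> arm_command(plan="0 -0.055 0 0;0 -0.055 0 0;0.047 -0.001 0 3.4;0.047 -0.001 0 3.4;0.047 -0.001 0 3.4;0.047 -0.001 0 3.4;0.047 -0.001 0 3.4;0 0 0 0;0 0 0 0")

```text
clock: 11.62
tcp_pos: [0.4992, 0.3169, 0.1513]
orientation: [2.555, 1.828, -0.005]
contact_force: [-0.5, 0.2, -0.2]
grip_width: 0.0428
gripper_force: 0.0
```

Run:
```python
from h import *
np.set_printoptions(precision=3,suppress=True)
o,p,d,c=cam("wrist");print(o["clock"],o["grip_width"]);cv2.imwrite("pics/w6.png",p[:,:,::-1]);T=pose("wrist",c,o)
P=cloud(d,c,T);X,Y,Z=P[...,0],P[...,1],P[...,2]
for k in(.006,.0145):
    m=(Z>k)&(Z<.03)&(np.hypot(X-.471,Y-.320)<.05); q=rect(m,.012 if k<.01 else .018,c,T);print(k,q,P[m].mean(0)); go(q[0]/1e3,q[1]/1e3,.0182,q[4]%180)
```

```text
11.625 0.04277753026508452
0.006 [470.724 319.952  83.575  19.049  70.444] [0.472 0.322 0.017]
pos [0.499 0.316 0.151] th 71.1 tilt [-0.003 -0.001] shift now-axes [-0.005 -0.028  0.133] turn 0.65 shift after turn [-0.006 -0.028  0.133] 
0.0145 [471.293 321.073  80.193  18.037  69.874] [0.472 0.321 0.018]
pos [0.499 0.316 0.151] th 71.1 tilt [-0.003 -0.001] shift now-axes [-0.004 -0.028  0.133] turn 1.22 shift after turn [-0.005 -0.028  0.133]
```

>>> arm_command(plan="-0.005 -0.028 0.02 0.7;0 0 0.03 0;0 0 0.03 0;0 0 0 0;0 0 0 0")

```text
clock: 12.3
tcp_pos: [0.4725, 0.3217, 0.0736]
orientation: [2.568, 1.81, 0.001]
contact_force: [0.4, 0.7, 0.1]
grip_width: 0.043
gripper_force: 0.0
```

```bash
python3 -c "
from h import *
go(.471,.3205,.0182,70.4)"
```

```text
pos [0.4725 0.3217 0.0736] th 70.36 tilt [0.0004 0.0005] shift now-axes [-0.0017 -0.001   0.0554] turn -0.04 shift after turn [-0.0017 -0.001   0.0554]
```

>>> arm_command(plan="-0.0015 -0.001 0.03 0;0 0 0.018 0;0 0 0.0075 0;0 0 0 0;0 0 0 0")

```text
clock: 12.92
tcp_pos: [0.4709, 0.3216, 0.018]
orientation: [-2.567, -1.811, -0.002]
contact_force: [-0.4, 0.1, -0.1]
grip_width: 0.0427
gripper_force: 0.0
```

>>> arm_command(plan="0 0 0 0;0 0 0 0;0 0 0 0;0 0 0 0;0 0 0 0;0 0 0 0;0 0 -0.04 0;0 0 -0.05 0;0 0 0 0;0 0 0 0", hand=1, grip_force=50)

```text
clock: 14.18
tcp_pos: [0.4702, 0.3205, 0.1068]
orientation: [2.567, 1.811, -0.001]
contact_force: [0.6, -1.0, -0.4]
grip_width: 0.0168
gripper_force: 49.6
```

```bash
python3 -c "
from h import *
go(.6255,.0792,.10,88.1)"
```

```text
pos [0.4702 0.3205 0.1068] th 70.41 tilt [-0.0008 -0.0001] shift now-axes [-0.1753  0.2272  0.0069] turn -17.69 shift after turn [-0.236   0.1632  0.0068]
```

>>> arm_command(plan="0 0 0 -8.9;0 0 0 -8.8;-0.05 0 0 0;-0.05 0.01 0 0;-0.05 0.04 0 0;-0.045 0.05 0 0;-0.041 0.05 0 0;0 0.013 0 0;0 0 0 0;0 0 0 0")

```text
clock: 15.42
tcp_pos: [0.6177, 0.0878, 0.1064]
orientation: [-2.253, -2.187, 0.002]
contact_force: [-0.7, -0.5, -0.7]
grip_width: 0.0167
gripper_force: 49.6
```

```bash
python3 m.py w7; python3 -c "
from h import *
go(.6255,.0792,.10,88.1)"
```

```text
15.425
b-frame x -0.019746832424020665 0.019795052175671755 y 0.05755494278608465 0.07795099393624186 n 2298 zmax 0.03995027632559675 med 9.956551387221976e-05 0.06934484182601677
b-frame x 0.012943247692658465 0.01889712046807244 y 0.02942970634548638 0.03723623573309646 n 123 zmax 0.04333979322593354 med 0.016461161802281136 0.034778710339004495
b-frame x 0.027211243670752106 0.03355016986993203 y 0.02855980994482366 0.03700821539321081 n 174 zmax 0.04353203097455807 med 0.029991503292708235 0.03359352954323405
b-frame x -0.03322632024066553 -0.012107310491668407 y -0.03287076489028184 0.03291290907068015 n 2842 zmax 0.04595577534885631 med -0.021238173574126447 0.005202499234874045
held b-frame x 0.0026257052655724784 0.026567545355440366 y -0.035239231206921656 0.04729647027790872 z [0.092  0.1064]
pos [0.6179 0.0877 0.1068] th 88.31 tilt [ 0.0003 -0.0018] shift now-axes [-0.0083  0.0079  0.0068] turn 0.21 shift after turn [-0.0083  0.0079  0.0068]
```

>>> arm_command(plan="-0.0067 0.008 0 0.2;0 0 0.03 0;0 0 0 0;0 0 0 0")

```text
clock: 15.98
tcp_pos: [0.6277, 0.0792, 0.078]
orientation: [2.261, 2.181, 0.001]
contact_force: [0.3, -0.2, 0.4]
grip_width: 0.0168
gripper_force: 49.6
```

```bash
python3 -c "
from h import *
go(.6256,.0805,.044,88.1)"
```

```text
pos [0.6277 0.0792 0.078 ] th 87.94 tilt [0.0002 0.0005] shift now-axes [ 0.0012 -0.0022  0.034 ] turn -0.16 shift after turn [ 0.0013 -0.0022  0.034 ]
```

>>> arm_command(plan="0.0013 -0.0019 0.01 -0.1;0 0 0.007 0;0 0 0.006 0;0 0 0.004 0;0 0 0 0;0 0 0 0")

```text
clock: 16.73
tcp_pos: [0.6258, 0.0803, 0.0505]
orientation: [2.259, 2.183, 0.001]
contact_force: [-0.3, 0.2, 0.1]
grip_width: 0.0166
gripper_force: 49.6
```

```bash
python3 -c "
from h import *
go(.6256,.0805,.044,88.1)"
```

```text
pos [0.6258 0.0803 0.0505] th 88.02 tilt [0.0001 0.0004] shift now-axes [ 0.0002 -0.0002  0.0065] turn -0.08 shift after turn [ 0.0002 -0.0002  0.0065]
```

>>> arm_command(plan="0 0 0.003 0;0 0 0.0025 0;0 0 0.002 0;0 0 0 0;0 0 0 0")

```text
clock: 17.35
tcp_pos: [0.6256, 0.0802, 0.044]
orientation: [2.259, 2.182, -0.001]
contact_force: [-3.9, -1.5, 11.7]
grip_width: 0.0166
gripper_force: 51.0
```

>>> arm_command(plan="0 0 0 0;0 0 0 0;0 0 0 0;0 0 -0.03 0;0 0 -0.04 0;0 0 -0.04 0;0 0 -0.04 0;0 0 0 0;0 0 0 0", hand=0.29)

```text
clock: 18.48
tcp_pos: [0.6252, 0.08, 0.1921]
orientation: [-2.259, -2.183, 0.001]
contact_force: [-0.1, 0.2, 0.5]
grip_width: 0.0306
gripper_force: 0.0
```

```bash
python3 m.py w8; python3 -c "
from h import *
go(.530,-.190,.19,5.4); print(r.get_obs()['joints'])
z=np.load('w8.npz');c=eyes.calibration('wrist');P=cloud(z['d'],c,z['T'])
for q in((.5795,.082),(.6255,.0795)):
  m=(np.hypot(P[...,0]-q[0],P[...,1]-q[1])<.016)&(P[...,2]<.08);print(np.percentile(P[m][:,2],[50,90,98]),rect((P[...,2]>.0425)&m,.044,c,z['T']))"
```

```text
18.475
b-frame x -0.019899715863961026 0.01973514772273218 y 0.05715552083410563 0.07763442632575919 n 1197 zmax 0.04012877580763191 med 5.8039726955093525e-05 0.06856280641958835
b-frame x 0.012931996721053239 0.03365346738555729 y -0.04179658253763765 0.039805920718469355 n 1672 zmax 0.046567849754388435 med 0.024400981241450244 -0.0011362890772554563
b-frame x 0.01293735807250599 0.018674660425169357 y 0.029132073844052888 0.036859004883939124 n 84 zmax 0.0431592950412652 med 0.016215976760444187 0.03332416467541552
b-frame x 0.02771144077706194 0.03344889588520835 y 0.029066651459272185 0.03689186678294951 n 83 zmax 0.04423563001290731 med 0.03014328949825684 0.03349081335329392
b-frame x -0.03320762097346931 -0.012239454381501584 y -0.033102126558515424 0.032670018911689004 n 1488 zmax 0.046062548107749623 med -0.02036776433847854 0.0006082331693448396
b-frame x -0.033112176285092484 -0.026697872757450055 y 0.0209367912341587 0.028930346842185994 n 103 zmax 0.04454805006262541 med -0.029303121086003504 0.025321759560944273
b-frame x -0.013751746646627434 0.019758542361212824 y -0.08024694628082266 -0.05976398614637206 n 649 zmax 0.03905260641023267 med 0.005641095367391451 -0.06829438823247738
pos [0.6249 0.0799 0.1915] th 88.02 tilt [-0.0006 -0.002 ] shift now-axes [-0.273  -0.0855  0.0018] turn 82.62 shift after turn [-0.1198  0.2598  0.0015] 
[ 0.21425422  0.52824657 -0.60718721  1.68668844  0.34053147  1.03640901
 -0.53984441]
[0.04359327 0.04470219 0.04535448] [581.28839111  81.84498596  32.27282333  17.80313492  87.67727661]
[0.04357494 0.04467195 0.04522756] [627.31115723  79.42719269  30.64004898  17.63871956  87.52706146]
```

View pics/w8.png

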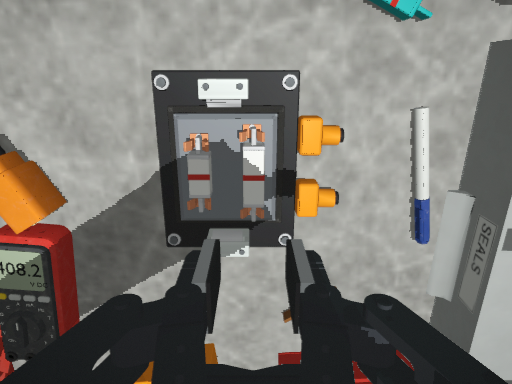

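Both fuses are seated, with their tops at 44 mm. They show at (200,175) and (254,178) between their forks. Now I'll fetch the cover.

>>> arm_command(plan="0 0 0 10.3;0 0 0 10.3;0 0 0 10.3;0 0 0 10.3;0 0 0 10.3;0 0 0 10.3;0 0 0 10.3;0 0 0 10.3;-0.024 0.052 0 0;-0.024 0.052 0 0;-0.024 0.052 0 0;-0.024 0.052 0 0;-0.024 0.052 0 0;0 0 0 0;0 0 0 0", hand=0)

```text
clock: 20.4
tcp_pos: [0.5312, -0.1896, 0.1918]
orientation: [-3.137, -0.154, 0.002]
contact_force: [0.5, 0.6, -0.0]
grip_width: 0.0428
gripper_force: 0.0
```

Run:
```python
from h import *
np.set_printoptions(precision=3,suppress=True)
o,p,d,c=cam("wrist");T=pose("wrist",c,o);cv2.imwrite("pics/w9.png",p[:,:,::-1])
P=cloud(d,c,T);X,Y,Z=P[...,0],P[...,1],P[...,2]
m=(Z>.058)&(Z<.08)&(abs(X-.53)<.05)&(abs(Y+.19)<.03);q=rect(m,.068,c,T);print(q,np.median(P[m],0));go(q[0]/1e3,q[1]/1e3,.063,q[4])
m=(Z>.040)&(Z<.08)&(abs(X-.53)<.08)&(abs(Y+.19)<.08);print(rect(m,.046,c,T))
```

```text
[ 530.859 -190.016   60.131   20.633    5.016] [ 0.532 -0.19   0.068]
pos [ 0.532 -0.189  0.192] th 5.73 tilt [-0.001 -0.001] shift now-axes [-0.001  0.001  0.129] turn 0.71 shift after turn [-0.001  0.001  0.129] 
[ 530.192 -190.023  110.023  101.422  -84.367]
```

>>> arm_command(plan="-0.001 0.0005 0.05 0.4;0 0 0.045 0;0 0 0.025 0;0 0 0.008 0;0 0 0 0;0 0 0 0")

```text
clock: 21.2
tcp_pos: [0.5318, -0.1906, 0.066]
orientation: [3.138, 0.144, 0.003]
contact_force: [0.5, -0.4, -0.2]
grip_width: 0.0427
gripper_force: 0.0
```

```bash
python3 -c "
from h import *
go(.5305,-.190,.0625,5.3)"
```

```text
pos [ 0.5318 -0.1906  0.066 ] th 5.26 tilt [0.0021 0.0007] shift now-axes [-0.0013 -0.0008  0.0035] turn -0.04 shift after turn [-0.0012 -0.0008  0.0035]
```

>>> arm_command(plan="-0.001 -0.0005 0.0035 0;0 0 0 0;0 0 0 0")

```text
clock: 21.58
tcp_pos: [0.5297, -0.1905, 0.0615]
orientation: [3.138, 0.143, 0.001]
contact_force: [-0.4, -0.3, -0.9]
grip_width: 0.0427
gripper_force: 0.0
```

>>> arm_command(plan="0 0 0 0;0 0 0 0;0 0 0 0;0 0 0 0;0 0 0 0;0 0 0 0;0 0 0 0", hand=1, grip_force=110)

```text
clock: 22.45
tcp_pos: [0.5298, -0.1905, 0.0618]
orientation: [3.138, 0.143, 0.001]
contact_force: [-1.6, -0.1, 5.7]
grip_width: 0.0179
gripper_force: 108.1
```

>>> arm_command(plan="0 0 -0.02 0;0 0 -0.03 0;0 0 -0.04 0;0 0 0 0;0 0 0 0")

```text
clock: 23.08
tcp_pos: [0.529, -0.1903, 0.1506]
orientation: [-3.138, -0.143, 0.002]
contact_force: [-0.4, -0.1, -1.2]
grip_width: 0.0177
gripper_force: 107.7
```

Run:
```python
from h import *
np.set_printoptions(precision=3,suppress=True)
go(.6025,.0799,.15,-1.9)
o,p,d,c=cam("wrist");T=pose("wrist",c,o);np.savez("w10.npz",p=p,d=d,T=T);t=o["tcp_pos"]
P=cloud(d,c,T);X,Y,Z=P[...,0]-t[0],P[...,1]-t[1],P[...,2]-t[2]
m=(abs(X)<.07)&(abs(Y)<.07)&(Z>-.021)&(Z<-.012); print(m.sum(), np.median(Z[m])); q=rect(m,t[2]-.0165,c,T);print(q, q[:2]-t[:2]*1e3)
```

```text
pos [ 0.529 -0.19   0.151] th 5.22 tilt [-0.001 -0.   ] shift now-axes [ 0.098 -0.262  0.001] turn 7.12 shift after turn [ 0.065 -0.273  0.001] 
26692 -0.01586723554675458
[ 541.778 -188.162  109.561   76.046  -84.769] [12.777  2.17 ]
```

>>> arm_command(plan="0 0 0 7.1;0.011 -0.04 0 0;0.011 -0.05 0 0;0.011 -0.05 0 0;0.011 -0.05 0 0;0.011 -0.05 0 0;0.01 -0.034 0 0;0 0 0 0;0 0 0 0;0 0 0 0")

```text
clock: 24.38
tcp_pos: [0.6031, 0.0794, 0.1506]
orientation: [3.14, -0.055, -0.002]
contact_force: [-0.3, -0.4, -1.5]
grip_width: 0.0173
gripper_force: 107.9
```

Run:
```python
from h import *
np.set_printoptions(precision=3,suppress=True)
go(.602,.0801,.10,-2)
o,p,d,c=cam("side");np.savez("s1.npz",p=p,d=d)
o,p,d,c=cam("wrist");T=pose("wrist",c,o);cv2.imwrite("pics/w11.png",p[:,:,::-1]);np.savez("w11.npz",p=p,d=d,T=T)
t=o["tcp_pos"];M=R.from_rotvec(o["orientation"]).as_matrix();Q=(cloud(d,c,T)-t)@M
X,Y,Z=Q[...,0],Q[...,1],Q[...,2]
m=(abs(Z-.016)<.003)&(abs(X)<.07)&(abs(Y)<.07)
print("top: x max",np.percentile(X[m],99.7),"y",np.percentile(Y[m&(X>.02)],[.3,99.7]),"z",np.median(Z[m]))
W=cloud(d,c,T);b=(abs(W[...,2]-.006)<.003)&(np.hypot(W[...,0]-.6025,W[...,1]-.08)<.13);
print("flange",W[b].min(0),W[b].max(0),b.sum())
```

```text
pos [0.603 0.079 0.151] th -2.0 tilt [-0.001  0.001] shift now-axes [-0.001 -0.001  0.051] turn -0.0 shift after turn [-0.001 -0.001  0.051] 
top: x max 0.04986771254414782 y [-0.056  0.053] z 0.015872539629204215
flange [ 0.631 -0.008  0.003] [0.707 0.164 0.009] 5338
```

View pics/w11.png

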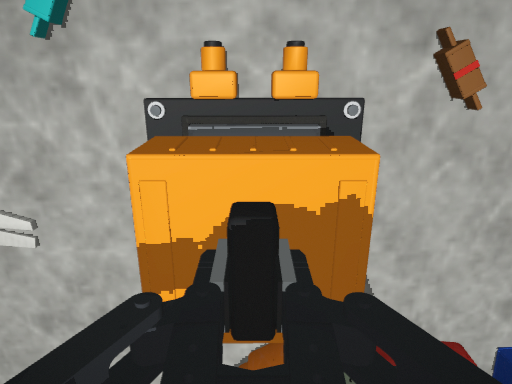

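The cover is held level over the base. The flange's far edge shows at row 100 with bolts at (155,110) and (352,110), and the rib is at (252,270). I'll compare the cover's and base's edges in this one view.

Run:
```python
from h import *
np.set_printoptions(precision=2,suppress=True)
z=np.load("w11.npz");p,d,T=z["p"],z["d"],z["T"];c=eyes.calibration("wrist");t=r.get_obs()["tcp_pos"]
a=np.radians(-1.9);Rb=np.array([[np.cos(a),np.sin(a)],[-np.sin(a),np.cos(a)]])
W=cloud(d,c,T);B=np.array([.603,.0801])
def ext(zc,tol,xlo,xhi,zp,name):
    m=(abs(W[...,2]-zc)<tol)&(np.hypot(W[...,0]-.603,W[...,1]-.08)<.14)
    v,u=np.nonzero(m); q=(plane(np.c_[u,v],zp,c,T)-B)@Rb.T*1e3
    k=(q[:,0]>xlo)&(q[:,0]<xhi)&(abs(q[:,1])<95); q=q[k]
    L=[];H=[];xs=[]
    for b in np.arange(xlo,xhi,2):
        s=q[(q[:,0]>=b)&(q[:,0]<b+2)]
        if len(s)>5: xs.append(b+1);L.append(s[:,1].min());H.append(s[:,1].max())
    L,H=map(np.array,(L,H));print(name,"ylo",np.median(L),"yhi",np.median(H),"ymid",np.median(L+H)/2,"slopes deg",[np.degrees(np.polyfit(xs,s,1)[0]).round(2) for s in (L,H)])
    ys=[];xx=[]
    for b in np.arange(-45,45,3):
        s=q[(q[:,1]>=b)&(q[:,1]<b+3)]
        if len(s)>3: ys.append(b+1.5);xx.append(s[:,0].max())
    print("   x edge",np.median(xx),"slope deg",-np.degrees(np.polyfit(ys,xx,1)[0]))
ext(.006,.003,36,64,.006,"flange")
ext(t[2]-.0159,.003,5,48,t[2]-.0159,"cover")
print("tcp b",Rb@(t[:2]-B)*1e3)
```

```text
flange ylo -85.69638908614931 yhi 84.50014022276682 ymid -0.4873346235657223 slopes deg [np.float64(0.08), np.float64(0.02)]
   x edge 63.688715233500034 slope deg -0.09545017260505072
cover ylo -53.90522291546053 yhi 54.87234557655523 ymid 0.5017526088038231 slopes deg [np.float64(-0.06), np.float64(-0.04)]
   x edge 47.82022786633709 slope deg -0.11052214867838793
tcp b [ 0.42 -0.29]
```

>>> arm_command(plan="-0.0005 0 0.03 0;0 0 0.02 0;0 0 0.008 0;0 0 0 0;0 0 0 0")

```text
clock: 25.1
tcp_pos: [0.6038, 0.0815, 0.0941]
orientation: [-3.141, 0.052, -0.002]
contact_force: [0.7, 0.2, -1.7]
grip_width: 0.0176
gripper_force: 107.9
```

```bash
cat > e.py <<'E'
from h import *
np.set_printoptions(precision=2,suppress=True)
o,p,d,c=cam("wrist");T=pose("wrist",c,o);cv2.imwrite("pics/w12.png",p[:,:,::-1]);t=o["tcp_pos"];go(.602,.0796,.0915,-1.9);print(o["contact_force"],o["clock"])
a=np.radians(-1.9);Rb=np.array([[np.cos(a),np.sin(a)],[-np.sin(a),np.cos(a)]])
W=cloud(d,c,T);B=np.array([.603,.0801])
def ext(zc,tol,xlo,xhi,name):
    m=(abs(W[...,2]-zc)<tol)&(np.hypot(W[...,0]-.603,W[...,1]-.08)<.14)
    v,u=np.nonzero(m); q=(plane(np.c_[u,v],zc,c,T)-B)@Rb.T*1e3
    q=q[(q[:,0]>xlo)&(q[:,0]<75)&(abs(q[:,1])<95)]
    LH=[(s[:,1].min(),s[:,1].max()) for b in np.arange(xlo,xhi,2) for s in [q[(q[:,0]>=b)&(q[:,0]<b+2)]] if len(s)>5]
    L,H=np.median(LH,0); xx=[s[:,0].max() for b in np.arange(-45,-10,3) for s in [q[(q[:,1]>=b)&(q[:,1]<b+3)]] if len(s)>3]
    print(name,"y",L,H,"mid",(L+H)/2,"x edge",np.median(xx))
ext(.006,.003,50,64,"flange"); ext(t[2]-.0159,.0025,5,48,"cover"); print("tcp b",Rb@(t[:2]-B)*1e3)
E
python3 e.py
```

```text
pos [0.6  0.08 0.09] th -1.88 tilt [ 0. -0.] shift now-axes [-0.  0.  0.] turn 0.02 shift after turn [-0.  0.  0.] 
[ 0.67  0.15 -1.69] 25.1
flange y -85.47373333084327 84.3708772938256 mid -0.5514280185088367 x edge 63.5115986951423
cover y -51.903343242382114 57.08083218225679 mid 2.588744469937339 x edge 51.0301735615096
tcp b [0.7  1.42]
```

>>> arm_command(plan="-0.0014 0.0025 0 0;0 0 0 0;0 0 0 0;0 0 0 0")

```text
clock: 25.65
tcp_pos: [0.6016, 0.0789, 0.0933]
orientation: [-3.141, 0.051, -0.0]
contact_force: [-0.5, 0.4, -1.9]
grip_width: 0.0178
gripper_force: 107.9
```

```bash
python3 e.py
```

```text
pos [0.6  0.08 0.09] th -1.87 tilt [ 0. -0.] shift now-axes [ 0. -0.  0.] turn 0.03 shift after turn [ 0. -0.  0.] 
[-0.52  0.38 -1.94] 25.65
flange y -85.5583768168066 84.30448884627931 mid -0.6269439852636438 x edge 63.2525725588522
cover y -54.532704729630275 54.41491453414574 mid -0.05889509774226909 x edge 48.7934687598009
tcp b [-1.32 -1.22]
```

>>> arm_command(plan="0.0003 0.0002 0.004 0;0 0 0.004 0;0 0 0.003 0;0 0 0 0;0 0 0 0")

```text
clock: 26.32
tcp_pos: [0.6019, 0.0785, 0.0823]
orientation: [3.141, -0.052, -0.0]
contact_force: [0.2, 0.7, -1.2]
grip_width: 0.0177
gripper_force: 107.8
```

>>> arm_command(plan="0 0 0.002 0;0 0 0.002 0;0 0 0 0;0 0 0 0")

```text
clock: 26.82
tcp_pos: [0.6028, 0.0788, 0.079]
orientation: [-3.141, 0.052, -0.003]
contact_force: [1.1, -1.7, 5.0]
grip_width: 0.0176
gripper_force: 108.8
```

>>> arm_command(plan="0 0 0.002 0;0 0 0.002 0;0 0 0.001 0;0 0 0 0;0 0 0 0")

```text
clock: 27.45
tcp_pos: [0.6033, 0.0789, 0.0748]
orientation: [-3.141, 0.052, -0.005]
contact_force: [1.2, -0.9, 10.5]
grip_width: 0.0178
gripper_force: 109.5
```

>>> arm_command(plan="0 0 0.002 0;0 0 0.002 0;0 0 0.001 0;0 0 0 0;0 0 0 0")

```text
clock: 28.08
tcp_pos: [0.6033, 0.0789, 0.069]
orientation: [-3.141, 0.051, -0.004]
contact_force: [4.2, -0.1, 6.0]
grip_width: 0.0177
gripper_force: 108.6
```

>>> arm_command(plan="-0.0003 0 0.0015 0;0 0 0.0015 0;0 0 0 0;0 0 0 0;0 0 0 0")

```text
clock: 28.7
tcp_pos: [0.6034, 0.0789, 0.0678]
orientation: [-3.141, 0.052, -0.006]
contact_force: [-1.2, -1.7, 20.1]
grip_width: 0.0175
gripper_force: 110.9
```

```bash
python3 e.py
python3 - <<'E'
from h import *
np.set_printoptions(precision=4,suppress=True)
o=r.get_obs();print(o["contact_force"],o["moment"],o["tcp_pos"])
o,p,d,c=cam("wrist");W=cloud(d,c,pose("wrist",c,o));t=o["tcp_pos"]
q=W[(abs(W[...,2]-t[2]+.016)<.004)&(np.hypot(W[...,0]-.603,W[...,1]-.08)<.06)];A=np.c_[q[:,:2]-[.603,.08],np.ones(len(q))];print("top plane",np.linalg.lstsq(A,q[:,2],rcond=None)[0])
o,p,d,c=cam("side");cv2.imwrite("pics/s2.png",cv2.resize(p[160:250,170:290],None,fx=5,fy=5,interpolation=2)[:,:,::-1])
E
```

```text
pos [0.6  0.08 0.07] th -1.89 tilt [ 0. -0.] shift now-axes [-0.   -0.   -0.02] turn 0.01 shift after turn [-0.   -0.   -0.02] 
[-1.23 -1.73 20.06] 28.7
flange y -85.56906618192195 84.34099340347709 mid -0.6140363892224343 x edge 63.05874333840161
cover y -54.49025602437956 54.5379547176357 mid 0.0238493466280687 x edge 50.735134525682454
tcp b [ 0.4  -1.14]
[-1.9329 -1.6767 19.9188] [-0.3244  0.5206 -0.0761] [0.6034 0.079  0.0678]
top plane [-0.0085 -0.0005  0.0522]
```

View pics/s2.png

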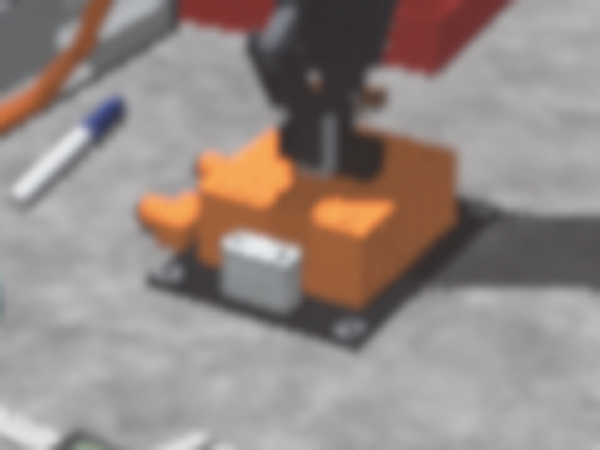

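Run:
```python
from h import *
np.set_printoptions(precision=4,suppress=True)
z=np.load("w11.npz");W=cloud(z["d"],eyes.calibration("wrist"),z["T"])
q=W[(abs(W[...,2]-.1347)<.004)&(np.hypot(W[...,0]-.603,W[...,1]-.08)<.06)];A=np.c_[q[:,:2]-[.603,.08],np.ones(len(q))];print("top plane",np.linalg.lstsq(A,q[:,2],rcond=None)[0])
```

```text
top plane [-0.0103 -0.0011  0.1353]
```

>>> arm_command(plan="0 0 0.0006 0;0 0 0 0;0 0 0 0;0 0 0 0")

```text
clock: 29.35
tcp_pos: [0.6034, 0.0789, 0.0678]
orientation: [-3.141, 0.052, -0.006]
contact_force: [-3.6, -2.6, 24.8]
grip_width: 0.0179
gripper_force: 111.8
```

```bash
python3 -c "
from h import *
print(ticket.hand_in())"
```

```text
the job is handed in; nothing more can be done
None
```

Job handed in: both fuses are seated in their matching beds, and the cover is pressed fully home and still gripped by its rib under about 25 N. I judged the catches snapped from the drop in push force and the level, fully-home cover, not from reading the catch joints.

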